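# Draw out the choke drawer

## Task

Someone searching the blue component cabinet left two clear drawers of its top row ajar: one holds the wound toroid chokes that are wanted (orange and green rings), the other blue box capacitors. Hook a fingertip behind the front lip of the choke drawer and draw it out all the way to its stop, and push the blue-capacitor drawer fully home, so that only the chokes stand open. Use the fingertips only: pinch or lift nothing, keep the chokes lying in their drawer, and leave the other drawers and the things lying about as they are.

Things in the scene. Friction and masses are not known exactly. Their poses are not given: they have to be found in the camera images.
- cabinet: blue cabinet, fixed, 318 mm wide (y), 180 deep (x), 164 high; three rows of four clear drawers, columns 78 mm apart. Origin: centre of its underside; x points from the drawer fronts to the back: its front plane is at x = -90 mm, and drawers are drawn along -x. Top row under a 6 mm top plate; the choke drawer may be in any of its columns
- choke (a joint): how far the choke drawer is drawn out, in m: 0 shut, 0.140 at its stop; starts ajar at 0.050 to 0.075, and this is also the free gap between the cabinet's front plane and the inner face of the drawer's front. Slides with a friction of about 1.5 N and stays where it is left
- choke_rim (a point): the choke drawer: rim of a clear drawer, 70 x 163 mm outside, 66 mm wide inside: middle of the top edge of the front wall's inner face, the face a fingertip hooks behind, 44 mm above the drawer's floor. Axes: x straight back into the cabinet, z up. The front wall is 6 mm thick towards -x; its top 4 mm is a lip rolled out to 12 mm. 
- choke_floor (a point): in the choke drawer, the point of the inner floor at the middle of the foot of the front wall's inner face, 44 mm under choke_rim; axes as there. The drawer's inside reaches from here to x = 161 mm, y = -33 to 33 mm
- choke_lip: the inner half (3 mm) of the choke drawer's front wall, 70 mm wide and 44 mm high, which a hooking fingertip presses on from behind; its origin is 46 mm below choke_rim, same axes
- choke_face: the outer half (3 mm) of the choke drawer's front wall with its rolled lip and paper label; origin as choke_lip. Pressing on this and choke_lip at once counts as pinching
- film (a joint): how far the blue-capacitor drawer is drawn out, in m: 0 fully home, up to 0.140; starts ajar at 0.045 to 0.075. Slides with a friction of about 1.5 N and stays where it is left
- film_rim (a point): the blue-capacitor drawer: rim of a clear drawer, 70 x 163 mm outside, 66 mm wide inside: middle of the top edge of the front wall's inner face, the face a fingertip hooks behind, 44 mm above the drawer's floor. Axes: x straight back into the cabinet, z up. The front wall is 6 mm thick towards -x; its top 4 mm is a lip rolled out to 12 mm. When home, this point lies in the cabinet's front plane
- film_lip: the inner half (3 mm) of the capacitor drawer's front wall; origin 46 mm below film_rim, same axes
- film_face: the outer half (3 mm) of the capacitor drawer's front wall, with its rolled lip and label, to push on; origin as film_lip
- spare_a (a joint): a drawer of the top row with small green parts, shut (0) and to stay so; m drawn out
- spare_b (a joint): a drawer of the top row with small yellow parts, shut (0) and to stay so; m drawn out
- toroid0: wound toroid choke, orange ring with copper wire, 24 mm across, 10 mm high, lying loose on the choke drawer's floor near the front; origin: centre of its underside
- toroid1: the same with a green ring, near the front of the drawer
- toroid2: the same with an orange ring, farther back in the drawer
- filmcap0: blue box capacitor, 12 x 22 x 13 mm high, lying loose on the floor of the film drawer near the front; origin: centre of its underside
- filmcap1: another, near the front of the same drawer
- filmcap2: another, farther back in the same drawer
- assortment: small clear assortment box, 70 x 110 x 28 mm, standing loose on the cabinet's top towards the back; origin: centre of its underside
- electrolytic: blue can capacitor, 35 mm across, 45 mm high, standing loose on the cabinet's top towards the back; origin: centre of its underside
- screwdriver: screwdriver lying on the bench to the robot's right
- transformer: small transformer, 50 x 62 x 44 mm, standing on the bench to the robot's left; origin: centre of its underside

How it is judged (in metres and radians):
On the way:
1. a fingertip presses behind the lip of the choke drawer while it is out by more than 95 mm (value of joint choke above 0.095 m and contact force between the fingers and choke_lip above 0.3 N), for 0.05 s.
At the end, for the whole second after the job is handed in: the choke drawer is out to its stop (within 8 mm) and at rest, the blue-capacitor drawer and the two other top-row drawers are fully home (within 5 mm), and the three chokes lie at rest in their drawer (value of joint choke above 0.132 m and value of joint each of film, spare_a, spare_b below 0.005 m and velocity of joint choke between -0.01 and 0.01 m/s and velocity of joint film between -0.01 and 0.01 m/s and x of toroid0 in the frame of choke_floor between 0 and 0.165 m and y of toroid0 in the frame of choke_floor between -0.036 and 0.036 m and z of toroid0 in the frame of choke_floor between -0.01 and 0.03 m and x of toroid1 in the frame of choke_floor between 0 and 0.165 m and y of toroid1 in the frame of choke_floor between -0.036 and 0.036 m and z of toroid1 in the frame of choke_floor between -0.01 and 0.03 m and x of toroid2 in the frame of choke_floor between 0 and 0.165 m and y of toroid2 in the frame of choke_floor between -0.036 and 0.036 m and z of toroid2 in the frame of choke_floor between -0.01 and 0.03 m and linear speed of each of toroid0, toroid1, toroid2 below 0.02 m/s); the robot touches nothing.
It fails at once if the front of a drawer is pinched between the fingers ((contact force between the fingers and choke_lip above 1 N and contact force between the fingers and choke_face above 1 N) or (contact force between the fingers and film_lip above 1 N and contact force between the fingers and film_face above 1 N)).
It fails at once if a choke or a blue capacitor is lifted off its drawer's floor (z of any of toroid0, toroid1, toroid2 in the frame of choke_floor above 0.025 m or z of any of filmcap0, filmcap1, filmcap2 in the frame of film_rim above -0.019 m).
It fails at once if one of the shut drawers is drawn out (value of joint any of spare_a, spare_b above 0.012 m).
It fails at once if a thing lying about is lifted, shifted by more than 20 mm or tipped over (distance of any of assortment, electrolytic, screwdriver, transformer from where it was at the start of the episode above 0.02 m or angle between any of assortment, electrolytic, transformer's own z axis and vertical above 0.5 rad).
It also fails if it takes over 42 s, if anything falls off the work surface, if the arm or the gripper's body presses on something with over 40 N, if the wrist force passes 120 N, or if a joint passes its speed limit or range.

## Robot

A 7-joint arm with a two-finger parallel gripper is mounted at the origin on the work surface. World frame = base frame: x ahead of the robot, y to its left, z up, the work surface at z = 0. Lengths are in mm, angles in rad, forces in N, time in s.
With the tool pointing down it reaches from about 400 to 900 mm from the base axis. Payload 5.6 kg.
Tool frame: the origin (TCP) lies midway between the tips of the shut fingers; the grasp point (between the pads) lies 19 mm behind it; x points along the fingers, y is the direction in which the jaws open and shut, and the axes are right-handed (so a half turn about x gives the same grasp; the last joint's range is limited). The gripper opens to 92 mm and grips with 3 to 60 N. Pads are 20 mm wide; open, the fingers measure 128 mm over their backs; the gripper's body (75 mm by 189 mm) begins 69 mm behind the grasp point.
Start: joints at [-1.364, 0.468, -0.012, 1.603, 0.006, 1.071, -0.056], TCP at [160.728, 629.822, 214.592] pointing down, gripper open.
Joint ranges: [-2.53, 2.53], [-0.31, 2.02], [-1.57, 1.55], [0.28, 2.44], [-1.29, 4.43], [0.15, 1.84], [-2.92, 2.92]. Speed limits (rad/s): [2.57, 2.57, 3.14, 3.14, 3.14, 3.14, 3.14].

## Interface

Orientations are given as a rotation vector (axis times angle).
In Python, from cell import robot, grip, kin, viewer gives the robot as it stands. Calls block until the motion is done:
- robot.movep(position, orientation): joint-space move of the TCP to a pose.
- robot.servo_line(position, feed=150, rotation=None): straight line of the TCP; rotation=None keeps the orientation; feed is the mean speed in mm/s.
- robot.goto_joints(angles): joint-space move.
- grip(opening, newtons=None): opening from 0.0 (shut) to 1.0 (fully open); newtons is the grip in N (None keeps the last); returns when the fingers have stopped.
- robot.hold(seconds).
- kin.ik(position, orientation): joint angles nearest the present ones, or None.
- robot.observe(): the state.
- viewer.read_camera(name): name is "scene" or "top" or "wrist"; returns the picture (384x512x3 uint8, red, green, blue); there is no depth.
- viewer.camera_info(name): a dict with "camera_matrix" (3x3 intrinsics, pixels), "R" (3x3) and "t" (3): a world point X has camera coordinates R X + t. Camera axes: x right, y down, z forward; pixel columns grow to the right and rows downward; lengths in mm; the calibration is good to about 2 mm. A picture is of the moment at which its call begins: read the wrist's pose just before it. camera_info takes no time and is no camera call; for the wrist camera it gives the pose at the moment of the call.
A pose or a line that the arm cannot do raises robot.IKError and nothing moves.
- robot.job_done(): hands the job in, once; it reports no verdict.
Trained networks look in the newest picture that a camera, given by its name, has taken for a name from the list of things; names that differ only in an ending like _2 or _b are one class to them, and where a whole thing is asked for, a point or a joint stands for the part that bears it (a point fixed in the world has none). Each returns a list of dicts, best first, with "confidence" (0 to 1); they miss things now and then, are a little off and sometimes report something else, mostly with a low value. They report only what shows in the picture. A call takes as long as a camera call.
- viewer.silhouettes(name, camera): "mask" (384x512 bool, what is visible of it).
- viewer.pinpoint(name, camera): "at" ([x, y, z] in mm, in the coordinates of the camera as it stood for that picture, good to about 4 mm: a listed point, or the origin of a listed thing).
The state is a dict: "t": time; "joints": joint angles; "joint_velocities": joint speeds; "joint_torque": joint torques, N m; "tcp_pos": TCP position; "tcp_rot": TCP orientation; "contact_force": force on the tool from outside, world axes, zero at the start; "wrist_torque": the same for the moment, N m; "grip_width": opening from 0.0 (shut) to 1.0 (fully open).
Only numpy, scipy, OpenCV 4.12 (cv2) and the standard library are available. Lean on these libraries where they do the work, as an engineer would, in place of code of your own. Each camera call takes 0.05 s, during which the arm holds its last target. There are 200 camera calls.

## Working session

There is one attempt and no reset: what is moved stays moved. The work goes in short steps, each a Python script; the robot and the scene stay as the last script left them, time stands still between calls to the robot, and variables do not carry over. Pictures are saved under pics/ and viewed, about 8 in all and at most 12, crops included, and the job is handed in when it is done.

```bash
mkdir -p pics; ls; cat > h.py <<'E'
import numpy as np, cv2
from scipy.spatial.transform import Rotation as Ro
from cell import robot, grip, kin, viewer
def pin(name,cam,n=3):
    i=viewer.camera_info(cam); R=np.array(i["R"]);t=np.array(i["t"])
    return [(round(d["confidence"],2),(R.T@(np.array(d["at"])-t)).round(1).tolist()) for d in viewer.pinpoint(name,cam)[:n]]
def save(cam,f):
    im=viewer.read_camera(cam); cv2.imwrite("pics/"+f,im[:,:,::-1]); return im
E
python3 - <<'E'
from h import *
a=save("scene","s0.png")
for n in ["choke_rim","film_rim","cabinet","toroid0","toroid1","filmcap0","spare_a","spare_b"]: print("scene",n,pin(n,"scene"))
b=save("top","t0.png")
for n in ["choke_rim","film_rim","cabinet","toroid0","toroid1","filmcap0","assortment","electrolytic","transformer","screwdriver"]: print("top",n,pin(n,"top"))
cv2.imwrite("pics/st0.png",cv2.resize(np.hstack([a,b])[:,:,::-1],(800,300),interpolation=cv2.INTER_AREA))
o=robot.observe(); print(o["t"],o["tcp_pos"],o["tcp_rot"])
E
```

```text
pics
scene choke_rim [(0.88, [565.9, -96.5, 156.9]), (0.44, [563.1, -90.3, 116.2])]
scene film_rim [(0.64, [593.4, 64.1, 158.7]), (0.4, [567.1, -92.3, 113.1])]
scene cabinet [(0.58, [731.3, -8.2, 2.8]), (0.35, [595.1, 61.0, 110.6]), (0.25, [592.2, -79.9, 112.6])]
scene toroid0 [(0.45, [577.2, -115.4, 111.1]), (0.37, [593.9, -82.5, 115.8])]
scene toroid1 [(0.45, [577.2, -115.4, 111.1]), (0.37, [593.9, -82.5, 115.8])]
scene filmcap0 [(0.57, [596.6, 59.5, 114.9]), (0.54, [629.7, 67.6, 112.5])]Traceback (most recent call last):
  File "<stdin>", line 3, in <module>
  File "h.py", line 6, in pin
    return [(round(d["confidence"],2),(R.T@(np.array(d["at"])-t)).round(1).tolist()) for d in viewer.pinpoint(name,cam)[:n]]
                                                                                              ~~~~~~~~~~~~~~~^^^^^^^^^^
ValueError: it knows: assortment, cabinet, choke_face, choke_floor, choke_lip, choke_rim, electrolytic, film_face, film_lip, film_rim, filmcap, screwdriver, toroid, transformer
```

```bash
python3 - <<'E'
from h import *
a=cv2.imread("pics/s0.png")
b=save("top","t0.png")
for n in ["choke_rim","film_rim","cabinet","toroid","filmcap","assortment","electrolytic","transformer","screwdriver"]: print("top",n,pin(n,"top"))
cv2.imwrite("pics/st0.png",cv2.resize(np.hstack([a,b[:,:,::-1]]),(800,300),interpolation=cv2.INTER_AREA))
o=robot.observe(); print(o["t"],o["tcp_pos"],o["tcp_rot"])
for c in("top","scene"):
  i=viewer.camera_info(c);print(-np.array(i["R"]).T@np.array(i["t"]))
E
```

```text
top choke_rim [(0.68, [566.8, -93.1, 154.0])]
top film_rim [(0.64, [590.3, 63.7, 156.2]), (0.4, [565.4, -91.7, 154.5])]
top cabinet [(0.59, [760.1, -140.3, 165.4])]
top toroid [(0.64, [587.6, -81.3, 107.2]), (0.62, [580.2, -111.2, 107.7]), (0.57, [622.2, -102.1, 107.4])]
top filmcap [(0.71, [623.3, -103.2, 109.2]), (0.51, [658.2, 50.8, 111.9]), (0.5, [621.6, 37.7, 112.3])]
top assortment [(0.65, [794.8, 63.1, 163.5]), (0.58, [580.7, -108.8, 109.6])]
top electrolytic [(0.69, [763.4, -141.2, 166.3]), (0.42, [623.6, 74.2, 111.9])]
top transformer [(0.67, [507.5, 334.6, 1.9])]
top screwdriver [(0.6, [564.1, -87.9, 110.8]), (0.56, [441.6, -362.8, -2.6])]
0.85 [160.74857767 629.83683499 214.61564565] [ 0.19621898  1.56181125 -0.1961031 ]
[ 407.46226551   -2.32408803 1245.76004709]
[ 979.85452781 -553.1067433   993.59258035]
```

View pics/st0.png

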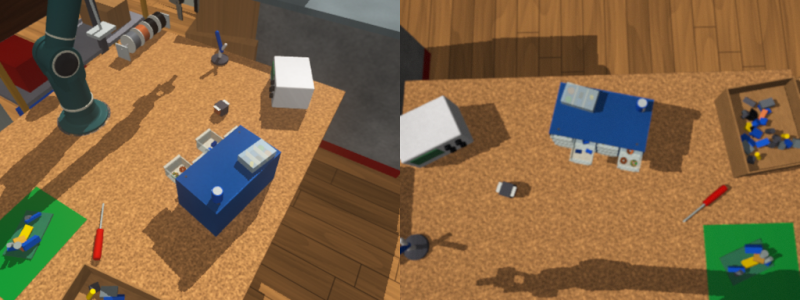

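```bash
python3 - <<'E'
from h import *
b=cv2.imread("pics/t0.png")
i=viewer.camera_info("top");K=np.array(i["camera_matrix"]);R=np.array(i["R"]);t=np.array(i["t"]);C=-R.T@t
def ray(u,v,z):
    d=R.T@np.linalg.solve(K,[u,v,1]);return C+d*(z-C[2])/d[2]
def prj(P): q=K@(R@np.array(P)+t);return q[:2]/q[2]
# cyan-blue plate
hsv=cv2.cvtColor(b,cv2.COLOR_BGR2HSV);m=((hsv[...,0]>100)&(hsv[...,0]<125)&(hsv[...,1]>140)).astype(np.uint8)
m[:, :190]=0;m[:,340:]=0
n,l,s,_=cv2.connectedComponentsWithStats(m);k=1+np.argmax(s[1:,4]);m=(l==k)
ys,xs=np.nonzero(m);print(s[k])
P=np.array([ray(x,y,164)[:2] for x,y in zip(xs,ys)],np.float32)
r=cv2.minAreaRect(P);print(r,cv2.boxPoints(r))
cv2.imwrite("pics/t0c.png",cv2.resize(b[95:225,185:345],None,fx=4.5,fy=4.5,interpolation=cv2.INTER_CUBIC))
print(prj([566,-94,156]),prj([592,64,156]))
E
```

```text
[ 192  106  132   88 6666]
((725.18896484375, -8.391265869140625), (313.8937072753906, 187.16891479492188), 77.00384521484375) [[ 598.70654 -140.27214]
 [ 781.0812  -182.36375]
 [ 851.6714   123.48961]
 [ 669.29675  165.58122]]
[293.47273811 211.90515495] [230.52478701 203.49950339]
```

View pics/t0c.png

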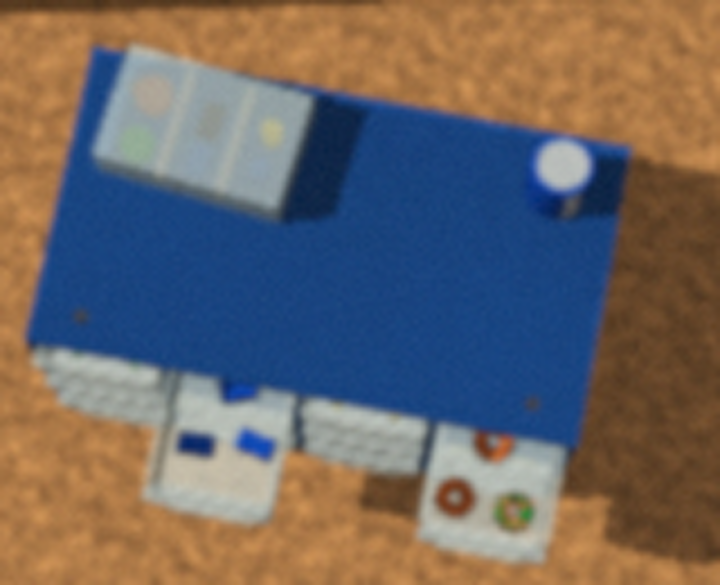

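```bash
cat >> h.py <<'E'
yaw=np.deg2rad(77.0-90); ex=np.array([np.cos(yaw),np.sin(yaw),0]); ey=np.array([-ex[1],ex[0],0])
def rot(s=1):  # tool x down, tool y = s*ey
    X=np.array([0,0,-1.]);Y=s*ey;return Ro.from_matrix(np.c_[X,Y,np.cross(X,Y)]).as_rotvec()
E
python3 - <<'E'
from h import *
o=robot.observe();print(Ro.from_rotvec(o["tcp_rot"]).as_matrix().round(2))
s=max((1,-1),key=lambda s:-(Ro.from_rotvec(rot(s)).inv()*Ro.from_rotvec(o["tcp_rot"])).magnitude())
q=[590,-10,300]
for s_ in(1,-1): print(s_,kin.ik(q,rot(s_)))
print(s)
robot.servo_line([*o["tcp_pos"][:2],320],feed=200)
robot.movep(q,rot(s)); grip(0.0)
o=robot.observe();print(o["t"],o["tcp_pos"],o["grip_width"],o["contact_force"])
save("wrist","w0.png")
for n in["choke_rim","film_rim","choke_floor","toroid","filmcap"]:print(n,pin(n,"wrist",4))
E
```

```text
[[ 0.    0.25  0.97]
 [ 0.    0.97 -0.25]
 [-1.    0.    0.  ]]
1 [-0.55552047  0.32177597  0.65883062  1.69048621 -0.20917639  1.20086651
  1.49848748]
-1 [-0.79272022  0.40540822  1.00741579  1.70312215 -0.36102518  1.23446224
 -1.49785277]
1
5.5917 [589.98185166 -10.03045642 299.99576023] 0.004374023252254057 [-0.09030154  0.19224289  0.79907879]
choke_rim [(0.6, [565.8, -95.5, 156.3])]
film_rim [(0.65, [595.1, 60.9, 158.3]), (0.62, [590.6, 64.3, 110.5]), (0.58, [566.3, -92.8, 113.6])]
choke_floor [(0.65, [571.0, -95.1, 110.5]), (0.37, [568.2, -94.2, 112.7])]
toroid [(0.72, [592.9, -80.1, 114.1]), (0.57, [579.9, -112.3, 111.1])]
filmcap [(0.67, [658.8, 49.7, 110.9]), (0.62, [625.4, 36.7, 113.5]), (0.61, [568.5, -89.3, 113.7]), (0.55, [626.5, 68.9, 113.0])]
```

View pics/w0.png

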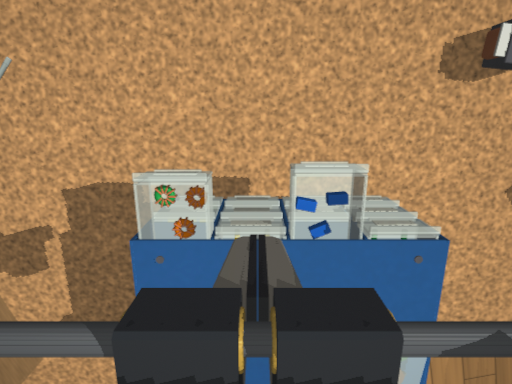

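```bash
python3 - <<'E'
from h import *
i=viewer.camera_info("wrist");K=np.array(i["camera_matrix"]);R=np.array(i["R"]);t=np.array(i["t"]);C=-R.T@t
def ray(u,v,z):
    d=R.T@np.linalg.solve(K,[u,v,1]);return C+d*(z-C[2])/d[2]
print("cam",C)
for nm,u,v,z in[("edgeL",133,239,164),("edgeR",446,239.5,164),("chokeL",134,176,155),("chokeR",213,174,155),("filmL",290,168,155),("filmR",368,167,155)]:
    p=ray(u,v,z);print(nm,p.round(1),"cab axes",(p@ex).round(1),(p@ey).round(1))
for n,p in(("choke",[566,-95,156]),("film",[594,62.5,157.5])): print(n,np.dot(p,ex),np.dot(p,ey),(K@(R@np.array(p)+t))/(R@np.array(p)+t)[2])
im=cv2.imread("pics/w0.png");cv2.imwrite("pics/w0c.png",cv2.resize(im[150:260,120:460],None,fx=2.3,fy=2.3,interpolation=cv2.INTER_CUBIC))
E
```

```text
cam [516.73356001   6.77985566 470.85120121]
edgeL [ 609.7 -140.8  164. ] cab axes 625.7 -0.0
edgeR [680.3 162.1 164. ] cab axes 626.4 310.9
chokeL [ 550.4 -123.   155. ] cab axes 563.9 3.9
chokeR [565.7 -48.  155. ] cab axes 562.0 80.5
filmL [576.7  25.8 155. ] cab axes 556.2 154.8
filmR [592.7  99.1 155. ] cab axes 555.2 229.9
choke 572.8638068311103 34.75714060403024 [166.23467783 185.21756476   1.        ]
film 564.7163775859382 194.519055329333 [331.24498114 177.24706966   1.        ]
```

View pics/w0c.png

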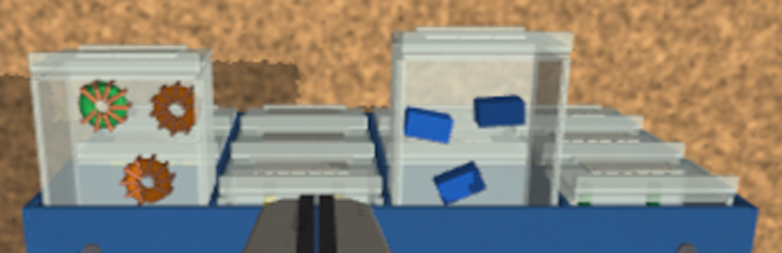

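```bash
cat >> h.py <<'E'
def W(cx,cy,z): return (cx*ex+cy*ey)+np.array([0,0,z])
def st(msg,f0=0):
    o=robot.observe();p=np.array(o["tcp_pos"]);f=np.array(o["contact_force"]);print(msg,round(o["t"],2),"cab",(p@ex).round(1),(p@ey).round(1),p[2].round(1),"Fx,Fy,Fz",(f@ex).round(2),(f@ey).round(2),f[2].round(2));return f@ex
E
python3 - <<'E'
from h import *
robot.movep(W(510,194,200),rot()); robot.servo_line(W(510,194,136),feed=120); f0=st("down")
robot.servo_line(W(535,194,136),feed=80); st("535")
robot.servo_line(W(592,194,136),feed=50); st("592")
x=592
while x<612:
    x+=1.5; robot.servo_line(W(x,194,136),feed=20); robot.hold(0.05); f=st(x)
    if abs(f-f0)>6: break
save("wrist","w1.png")
E
```

```text
down 7.19 cab 511.0 193.6 136.7 Fx,Fy,Fz -0.52 0.21 0.3
535 7.66 cab 535.2 193.8 136.1 Fx,Fy,Fz -0.5 -0.61 -0.65
592 8.95 cab 592.2 193.6 136.1 Fx,Fy,Fz -0.29 -0.25 0.39
593.5 9.25 cab 593.4 193.7 136.0 Fx,Fy,Fz -0.5 -0.81 0.73
595.0 9.55 cab 595.0 193.9 136.0 Fx,Fy,Fz -1.07 -1.05 0.82
596.5 9.85 cab 596.6 194.0 135.9 Fx,Fy,Fz -1.19 -0.37 -0.34
598.0 10.15 cab 598.1 194.1 136.0 Fx,Fy,Fz -0.87 0.24 -0.77
599.5 10.45 cab 599.6 194.1 136.0 Fx,Fy,Fz -1.17 -0.56 -0.06
601.0 10.75 cab 601.1 194.0 136.0 Fx,Fy,Fz 0.22 -0.68 -0.35
602.5 11.05 cab 602.6 194.1 136.0 Fx,Fy,Fz -0.47 -0.89 -0.84
604.0 11.35 cab 603.9 194.1 136.0 Fx,Fy,Fz -1.84 -1.25 0.27
605.5 11.65 cab 604.0 194.1 135.9 Fx,Fy,Fz -5.61 -0.21 3.23
607.0 11.95 cab 604.1 194.1 135.8 Fx,Fy,Fz -10.38 -1.09 6.16
```

View pics/w1.png

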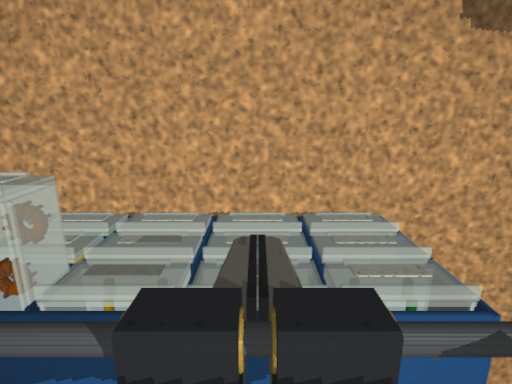

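The wrist view shows the film drawer level with its shut neighbours, and the arm stopped hard at 604, where I predicted. Next I'll hook the choke drawer.

```bash
python3 - <<'E'
from h import *
robot.servo_line(W(575,194,136),feed=80); robot.servo_line(W(575,194,205),feed=150)
robot.servo_line(W(600,38.5,205),feed=200); robot.servo_line(W(600,38.5,175),feed=100); st("above")
save("wrist","w2.png"); print(pin("choke_rim","wrist"))
E
```

```text
above 14.54 cab 599.8 39.0 174.6 Fx,Fy,Fz 0.17 0.28 -0.38
[(0.68, [567.5, -95.8, 157.7]), (0.5, [591.4, -80.6, 114.3]), (0.23, [570.1, -90.0, 114.4])]
```

View pics/w2.png

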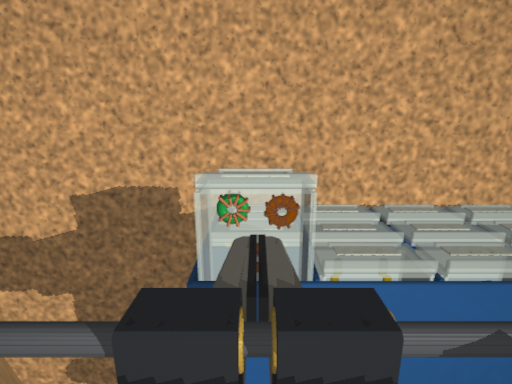

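The shut fingers are centred over the drawer (columns 195–317), in the gap and clear of the rings at rows 205–215. I'll go in and draw it out.

```bash
python3 - <<'E'
from h import *
y=38.5;z=133
robot.servo_line(W(599,y,z),feed=70); f0=st("in")
if abs(robot.observe()["contact_force"][2])>6: raise SystemExit("contact")
robot.servo_line(W(588,y,z),feed=40); st("588")
robot.servo_line(W(502,y,z),feed=45); st("502")
x=502
while x>488:
    x-=1.5; robot.servo_line(W(x,y,z),feed=20); robot.hold(0.05); f=st(x)
    if abs(f-f0)>6: break
save("wrist","w3.png"); print(pin("choke_rim","wrist"))
E
```

```text
in 15.39 cab 599.2 38.3 133.0 Fx,Fy,Fz -0.24 0.0 0.26
588 15.82 cab 587.9 38.7 133.3 Fx,Fy,Fz -0.23 1.09 -0.63
502 17.88 cab 502.1 38.6 133.0 Fx,Fy,Fz 1.39 -0.82 0.47
500.5 18.18 cab 500.4 38.6 133.0 Fx,Fy,Fz 0.83 -0.48 0.35
499.0 18.48 cab 498.8 38.6 133.0 Fx,Fy,Fz 1.14 -0.12 0.56
497.5 18.77 cab 497.3 38.6 133.0 Fx,Fy,Fz 0.92 0.31 0.34
496.0 19.07 cab 496.1 38.6 133.0 Fx,Fy,Fz 1.13 -0.32 -0.32
494.5 19.38 cab 496.1 38.6 133.2 Fx,Fy,Fz 6.75 -0.01 -4.19
[(0.76, [486.9, -76.3, 159.0]), (0.28, [501.3, -95.9, 113.2])]
```

View pics/w3.png

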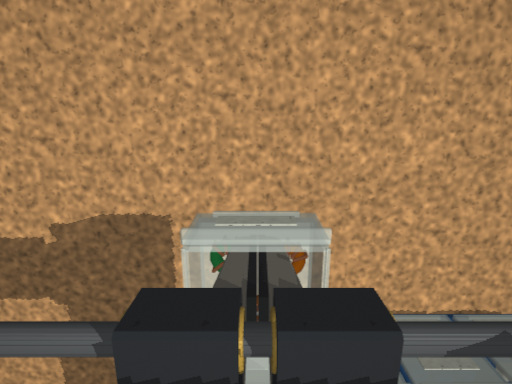

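Stop reached at 496.1, against 496 predicted. I'll withdraw straight up, after easing back 5 mm, and check.

```bash
python3 - <<'E'
from h import *
y=38.5
robot.servo_line(W(503,y,133),feed=40); robot.servo_line(W(503,y,300),feed=150); st("up")
w=save("wrist","w4.png"); print("w",pin("choke_rim","wrist"),pin("toroid","wrist"))
robot.movep([430,250,320],rot()); robot.hold(.3); st("away")
b=save("top","t1.png"); print(pin("choke_rim","top"),pin("toroid","top"),pin("electrolytic","top",1),pin("assortment","top",1),pin("transformer","top",1))
c=cv2.resize(b[95:245,185:345],(400,375)); cv2.imwrite("pics/f.png",np.hstack([cv2.resize(w,(400,300)),c[:300]])[:,:,::-1] if 0 else np.hstack([cv2.resize(w,(400,375)),c])[:,:,::-1])
p=np.array(pin("choke_rim","top",1)[0][1]);print("draw",626-p@ex)
E
```

```text
up 21.11 cab 502.4 38.5 299.2 Fx,Fy,Fz -0.58 0.37 0.05
w [(0.82, [484.1, -75.8, 159.8])] [(0.84, [545.0, -84.1, 113.4]), (0.82, [500.9, -92.9, 110.3]), (0.73, [503.4, -60.3, 111.6])]
away 22.82 cab 363.3 339.7 320.0 Fx,Fy,Fz 0.4 -0.36 -0.26
[(0.85, [481.9, -72.1, 156.2])] [(0.57, [498.4, -92.6, 110.7]), (0.51, [539.1, -85.9, 109.0]), (0.44, [509.3, -59.5, 108.5])] [(0.58, [760.3, -139.0, 166.5])] [(0.69, [795.6, 59.7, 163.6])] [(0.65, [509.0, 330.7, 0.7])]
draw 140.23209476180244
```

View pics/f.png

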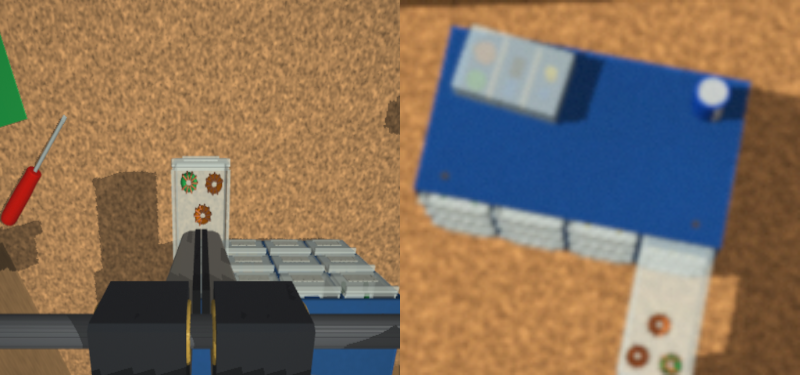

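Only the choke drawer stands open, its three rings are lying inside, and the other drawers are shut. Handing in.

```bash
python3 -c "
from h import *
robot.job_done()"
```

```text
the job is handed in; nothing more can be done
```

The choke drawer is drawn out to its stop, the blue-capacitor drawer is fully home, and the job is handed in. It took about 23 s of the 42 s allowed.

- **Capacitor drawer:** I pushed it with the shut fingertips until the arm stopped hard where I had predicted. The force rose to about 10 N there, and the pictures show the drawer level with its shut neighbours.
- **Choke drawer:** I hooked the shut fingertips behind the front lip from inside and drew it out until the force jumped to about 7 N at the stop. That put the fingers at 496.1 mm along the cabinet's x direction, against 496 predicted. A check from the top camera puts the drawer 140 mm out.
- **Chokes:** All three rings lie on the floor of their drawer in the last pictures.
- **Other things:** The two spare drawers are shut. The assortment box, electrolytic and transformer measured within about 4 mm of their first positions, which is the accuracy of the measurement. I did not re-measure the screwdriver; it shows lying on the bench in the last wrist picture, and the arm never went near it.

The arm ended clear of everything, and none of the checks I made failed or disagreed.

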